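Put the grease tray back under the griddle

TASK

Put the washed grease tray back under the griddle: slide it in between the two guides, stud end first, and press gently until it is fully home and the catch at the back has snapped over, then let go and draw clear. Keep the tray clear of the griddle's underside and drain spout, do not ram or wedge it against the griddle, and leave everything else where it stands.

Things in the scene. Friction and masses are not known exactly. Their poses are not given: they have to be found in the camera images.
- griddle: Fixed countertop griddle, casing 340 mm deep (its x) x 300 wide (its y) on four 50 mm legs, 184 mm high over the splash guard. Origin on the worktop under its middle; x points from front to back (the way the tray goes in), z up. Front face at x = -170 mm with two control knobs at y = +-105 mm, 80 mm up, standing 23 mm out.
- underside: Bottom plate of the griddle, 46 mm above the worktop (origin and axes as the griddle's), with the drain spout, 20 mm wide, hanging down to 38 mm above the worktop at x = -144 mm, y = 0. The tray must not touch it.
- mouth (a point): Point on the worktop under the middle of the front edge, axes as the griddle's. Either side runs a dark-steel guide strip, top 24 mm above the worktop: inner faces 173 mm apart from 35 mm in front of this point inward, flaring to 203 mm apart at 76 mm in front of it.
- home (a point): Nominal place of the tray's centre when fully home, 15 mm up. Its hard stop and roller catch are bolted on together in slots, so true home lies up to 15 mm nearer or deeper: feel for it, with no more than about 20 N. From 34 to 22 mm before the stop the catch resists with about 9 N (besides 2 to 6 N of drag), then runs free; it snaps over in the last 8 mm, and only then is the tray held.
- tray_centre (a point): Centre of the loose open dark-steel grease tray, 200 mm long (its x) x 170 wide (its y) x 30 high, about 0.65 kg, half-way up. x points from the handle end to the stud end, which goes in first; z up. The stud: neck 10 mm thick, then a round-nosed head 18 mm thick, from 122 to 145 mm from here.
- tray_bar (a point): Middle of the tray's handle, where to grip it: round bar 10 mm thick, 100 mm long across the tray, 145 mm from the tray's centre towards -x, 26 mm above the tray's underside (11 mm above its centre), 40 mm clear of the tray's front wall, with a stay at either end. Axes as the tray's.
- tray: The same tray: origin at the middle of its underside, axes as above.
- roller_left (a joint): How far the left sprung roller of the catch is pushed aside (m): 0 with no tray, 0.005 to 0.009 while the stud's head passes, about 0.003 (0.0015 to 0.0045) when the tray is home.
- roller_right (a joint): The same for the right roller.
- grill_press: Bystander: flat iron press 150 x 85 mm with a wooden handle, on the griddle's plate. Origin under its middle.
- oil_bottle: Bystander: amber oil bottle, 58 mm across, 185 mm high. Origin under its middle.
- mixing_bowl: Bystander: steel bowl 120 mm across, 60 mm high. Origin under its middle.
- ramekin: Bystander: white ramekin 70 mm across, 45 mm high. Origin under its middle.
- seasoning_jar: Bystander: glass jar 48 mm across, 85 mm high. Origin under its middle.
- bench_scraper: Bystander: flat bench scraper, 85 x 150 mm, black handle. Origin under its middle.
- spatula: Bystander: spatula lying flat. Origin under its middle.

How it is judged:
By the outcome, as a careful person would: the job done as asked, in the order asked, and still so for the second after the job is handed in, with the robot touching nothing.
It also fails if it takes over 61 s, if anything falls off the work surface, if the arm or the gripper's body presses on something with over 40 N, if the wrist force passes 120 N, or if a joint passes its speed limit or range.

ROBOT

A 7-joint arm with a two-finger parallel gripper is mounted at the origin on the work surface. World frame = base frame: x ahead of the robot, y to its left, z up, the work surface at z = 0. Lengths are in m, angles in rad, forces in N, time in s.
With the tool pointing down it reaches from about 0.4 to 0.85 m from the base axis. Payload 10.4 kg.
Tool frame: the origin (TCP) lies midway between the tips of the shut fingers; the grasp point (between the pads) lies manip.pinch_z behind it (manip.pinch_z is the distance from the TCP to the grasp point, in m); z points along the fingers, y is the direction in which the jaws open and shut (so a half turn about z gives the same grasp; the last joint's range is limited). The gripper opens to 85 mm and grips with 20 to 120 N. Pads are 22 mm wide; open, the fingers measure 114 mm over their backs; the gripper's body (76 mm by 85 mm) begins 54 mm behind the grasp point. The pads swing forward as they close: fully open they stand 13 mm farther back than shut.
Start: joints at [1.134, 0.332, -0.065, 1.46, 0.022, 1.35, -0.088], TCP at [0.251, -0.572, 0.205] pointing down, gripper open.
Joint ranges: [-2.6, 2.6], [-0.5, 2.12], [-1.47, 1.34], [0.16, 2.42], [-1.27, 4.41], [0.06, 2.06], [-2.6, 2.6]. Speed limits (rad/s): [2.22, 2.22, 2.79, 2.79, 3.14, 3.14, 3.14].

INTERFACE

Orientations are given as a unit quaternion [x, y, z, w].
In Python, from workcell import manip gives the robot as it stands.
- The arm moves only by the shell command python3 -m handwheel 'ROWS' [FORCE]. ROWS is JSON, a list that holds one entry, the list of rows, each a list of 7 numbers: the shift along the tool's x, y, z in m, then the turn, a rotation vector about the tool's x, y, z in rad, then the finger opening in m, from 0 to 0.0854. In form: [[[tx, ty, tz, ax, ay, az, claw], ...]]. A call has 1 to 8 rows; each row is the pose to reach, as a shift and turn from the pose commanded when the call began, along the tool's axes at that moment; what a row does not reach only later rows make up. A row lasts 1/8 s, in which the tool goes at most 62.5 mm and 10.7 degrees, less where a joint would pass 70% of its speed; a pose out of reach is approached as far as the arm can. A call with a gripper value outside its range is refused whole. The fingers move at their own pace and stop on an object; FORCE is the grip in N (left out, the last holds). Time passes only in rows, so rows that repeat a pose let the fingers close. It gives the time, the measured TCP pose, the force and the opening at its end, in the units of the state.
- manip.get_obs(): the state, without advancing time (a new reading comes with each control period).
- manip.camera(name): name is "scene" or "top" or "wrist"; returns the picture (400x640x3 uint8, blue, green, red); there is no depth.
- manip.calibration(name): a dict with "fx", "fy", "cx", "cy" (pixels), "view" (4x4, takes a point from world to camera coordinates); the wrist camera has in their place "tool_from_camera" (4x4, takes a point from camera to tool coordinates, whose origin is the TCP and whose axes are the flange's). Camera axes: x right, y up, looking along -z (the intrinsics and any distortion apply to the point x, -y, -z); pixel columns grow to the right and rows downward; lengths in m; the calibration is good to about 2 mm. A picture is of the moment at which its call begins: read the wrist's pose just before it. calibration takes no time and is no camera call.
- manip.hand_in(): hands the job in, once; it reports no verdict.
The state is a dict: "clock": time; "joint_pos": joint angles; "joint_velocities": joint speeds; "tau": joint torques, N m; "position": TCP position; "ee_rot": TCP orientation; "ft_force": force on the tool from outside, world axes, zero at the start; "torque": the same for the moment, N m; "grip_width": opening from 0.0 (shut) to 1.0 (fully open).
Only numpy, scipy, OpenCV 4.12 (cv2) and the standard library are available. Lean on these libraries where they do the work, as an engineer would, in place of code of your own. Each camera call takes 0.05 s, during which the arm holds its last target.

## Working session

There is one attempt and no reset: what is moved stays moved. The work goes in short steps, Python scripts to look and compute and a shell command to move; the robot and the scene stay as the last step left them, time stands still between calls to the robot, and variables do not carry over. Pictures are saved under pics/ and viewed, and the job is handed in when it is done.

```bash
ls; mkdir -p pics; python3 - <<'E'
from workcell import manip
import cv2
print(manip.get_obs()); print(manip.pinch_z)
for n in ("scene","top","wrist"):
    cv2.imwrite(f"pics/{n}0.png",manip.camera(n)); print(n,manip.calibration(n))
E
```

```text
pics
{'clock': 0.0, 'joint_pos': array([ 1.13443399,  0.33286556, -0.06469668,  1.46095157,  0.02161382,
        1.34990566, -0.08849182]), 'joint_velocities': array([-1.04439660e-04, -2.11607413e-04, -1.72139927e-03, -2.04613429e-03,
        1.94608258e-04, -5.13153448e-04,  9.61897710e-06]), 'tau': array([-3.69360678e-04, -6.25437212e+01,  4.90596215e-02, -3.91620004e+01,
        1.61235826e-02,  9.74553754e-03,  4.51306107e-05]), 'position': array([ 0.25110356, -0.57188105,  0.20431501]), 'ee_rot': array([ 9.78673049e-01,  2.05422855e-01, -1.87187724e-04, -6.92213592e-04]), 'ft_force': array([ 0.52896337,  0.49821505, -0.19099429]), 'torque': array([-0.0440948 ,  0.07085363, -0.0510664 ]), 'grip_width': 0.9983054099018757}
0.0187
scene {'fx': 385.1371345072094, 'fy': 385.1371345072094, 'cx': 321.8748082490375, 'cy': 196.5893697672599, 'view': array([[ 0.19044305, -0.98163455, -0.01118311, -0.07085252],
       [ 0.84018697,  0.15708821,  0.51904638, -0.5156805 ],
       [-0.50775712, -0.10824468,  0.85467292, -0.7467656 ],
       [ 0.        ,  0.        ,  0.        ,  1.        ]])}
top {'fx': 399.3610119032507, 'fy': 399.3610119032507, 'cx': 314.1321953499783, 'cy': 206.0481690570326, 'view': array([[-0.02898183, -0.99910621, -0.03077075,  0.06501622],
       [ 0.9871592 , -0.03344593,  0.15619885, -0.54661875],
       [-0.1570884 , -0.0258487 ,  0.98724621, -1.29143536],
       [ 0.        ,  0.        ,  0.        ,  1.        ]])}
wrist {'fx': 347.0076159097882, 'fy': 347.0076159097882, 'cx': 322.873859171685, 'cy': 200.52475127985844, 'tool_from_camera': array([[ 2.55697008e-04,  9.45117700e-01,  3.26729962e-01,
         8.40373248e-02],
       [ 9.99999931e-01, -3.29810199e-04,  1.71433517e-04,
         4.42585282e-04],
       [ 2.69783725e-04,  3.26729895e-01, -9.45117719e-01,
        -1.68723830e-01],
       [ 0.00000000e+00,  0.00000000e+00,  0.00000000e+00,
         1.00000000e+00]])}
```

View pics/scene0.png

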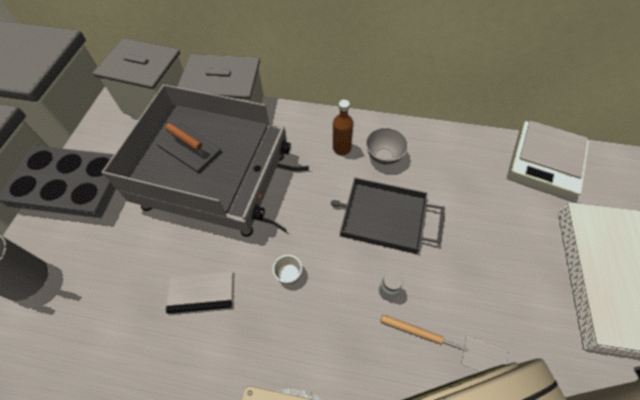

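View pics/top0.png

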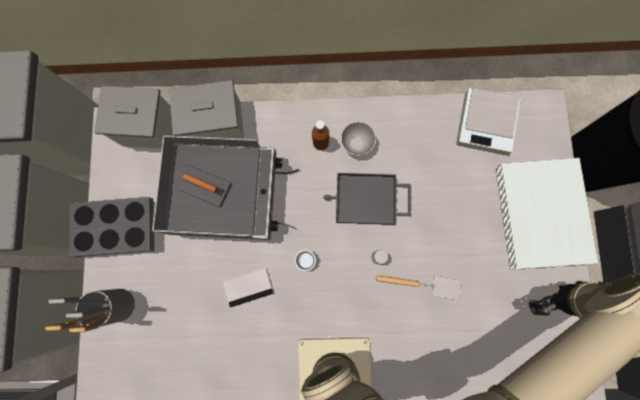

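View pics/wrist0.png

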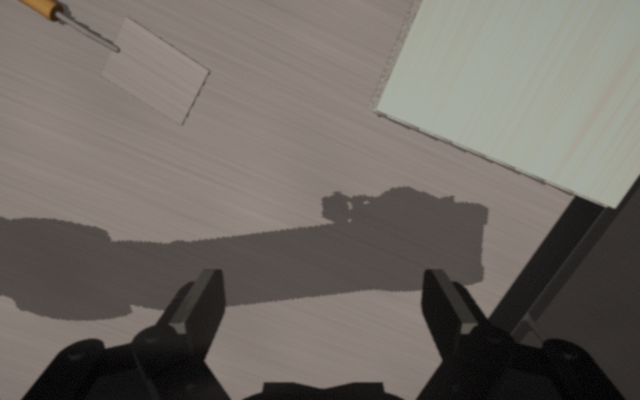

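The top view shows the tray at about px (366,198) with its handle on the right at (408,198). The griddle front edge is at about u=273, with guide strips at (290,170) and (285,228). Next I'll zoom in.

```bash
cat > h.py <<'E'
import numpy as np, cv2
from scipy.spatial.transform import Rotation as R
from workcell import manip
def cam(name,obs=None):
    c=manip.calibration(name)
    if name=="wrist":
        T=np.eye(4);T[:3,:3]=R.from_quat(obs["ee_rot"]).as_matrix();T[:3,3]=obs["position"]
        W=T@c["tool_from_camera"]
    else: W=np.linalg.inv(c["view"])
    return c,W
def cast(name,uv,z,obs=None):
    c,W=cam(name,obs); uv=np.atleast_2d(np.array(uv,float))
    d=np.c_[(uv[:,0]-c["cx"])/c["fx"],-(uv[:,1]-c["cy"])/c["fy"],-np.ones(len(uv))]@W[:3,:3].T
    o=W[:3,3]; return o+d*((z-o[2])/d[:,2])[:,None]
def proj(name,P,obs=None):
    c,W=cam(name,obs); p=(np.atleast_2d(P)-W[:3,3])@W[:3,:3]
    return np.c_[c["cx"]+c["fx"]*p[:,0]/-p[:,2],c["cy"]-c["fy"]*p[:,1]/-p[:,2]]
E
python3 - <<'E'
import cv2
a=cv2.imread("pics/top0.png")
cv2.imwrite("pics/top0a.png",cv2.resize(a[150:250,310:430],None,fx=6,fy=6,interpolation=cv2.INTER_CUBIC))
cv2.imwrite("pics/top0b.png",cv2.resize(a[125:250,150:310],None,fx=4.8,fy=4.8,interpolation=cv2.INTER_CUBIC))
b=cv2.imread("pics/scene0.png")
cv2.imwrite("pics/sc0a.png",cv2.resize(b[160:270,320:460],None,fx=5,fy=5,interpolation=cv2.INTER_CUBIC))
cv2.imwrite("pics/sc0b.png",cv2.resize(b[120:250,190:320],None,fx=4.6,fy=4.6,interpolation=cv2.INTER_CUBIC))
E
```

```text
(no output)
```

View pics/top0a.png

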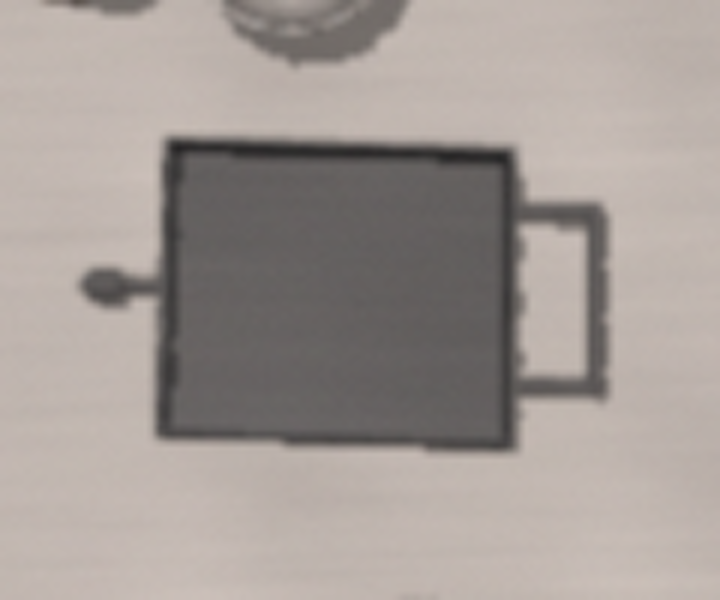

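View pics/top0b.png

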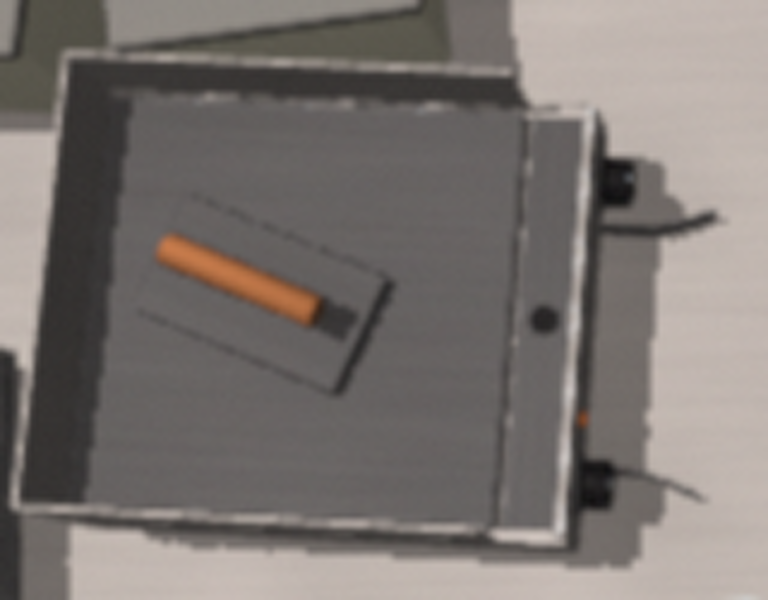

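View pics/sc0b.png

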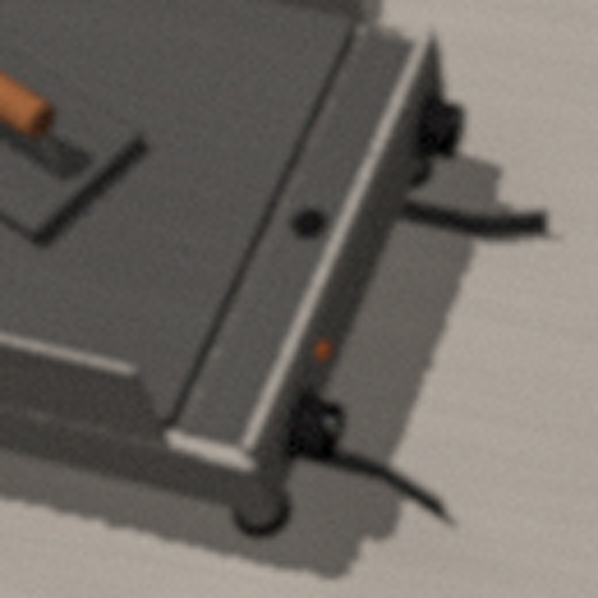

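```bash
python3 - <<'E'
from h import *
np.set_printoptions(precision=4,suppress=True)
t=lambda L:np.array(L)/4.8+[150,125]
s=lambda L:np.array(L)/4.6+[190,120]
print("guide tips top",cast("top",t([[718,217],[706,500]]),.024)[:,:2].tolist())
print("guide tips scene",cast("scene",s([[547,222],[452,522]]),.024)[:,:2].tolist())
# tray
a=cv2.imread("pics/top0.png");g=cv2.cvtColor(a,cv2.COLOR_BGR2GRAY)
for nm in("top","scene"):
    g=cv2.cvtColor(cv2.imread(f"pics/{nm}0.png"),cv2.COLOR_BGR2GRAY)
    m=(g<125).astype(np.uint8)
    r=(310,150,120,100) if nm=="top" else (322,172,128,85)
    M=np.zeros_like(m);M[r[1]:r[1]+r[3],r[0]:r[0]+r[2]]=m[r[1]:r[1]+r[3],r[0]:r[0]+r[2]]
    n,l,st,_=cv2.connectedComponentsWithStats(M);k=1+st[1:,4].argmax();print(st[k])
    b=cv2.morphologyEx((l==k).astype(np.uint8),cv2.MORPH_OPEN,np.ones((11,11)))
    c=max(cv2.findContours(b,0,1)[0],key=cv2.contourArea)
    q=cv2.approxPolyDP(c,6,True)[:,0].astype(float); print(q.tolist())
    P=cast(nm,q,.03); print(P[:,:2].tolist(),P[:,:2].mean(0))
    print(np.linalg.norm(P-np.roll(P,-1,0),axis=1))
# bar ends in top, z=.026
u=lambda L:np.array(L)/6+[310,150]
B=cast("top",u([[600,207],[598,393]]),.026);print("bar",B[:,:2].tolist(),B.mean(0),np.linalg.norm(B[0]-B[1]))
B=cast("top",u([[80,287]]),.015);print("stud tip",B)
E
```

```text
guide tips top [[0.678306009062395, 0.0948593502855107], [0.47471268235910974, 0.10803929106405569]]
guide tips scene [[0.6755792684043207, 0.09562979211783797], [0.46810980374007444, 0.10508049357103645]]
[ 324  173   87   52 3228]
[[337.0, 174.0], [336.0, 222.0], [395.0, 224.0], [395.0, 175.0]]
[[0.6587780040109426, -0.03315872386877517], [0.4940117765486707, -0.023554663453929855], [0.4808989596050519, -0.21969701484522688], [0.6481217670621175, -0.22981874559015583]] [ 0.5705 -0.1266]
[0.165  0.1966 0.1675 0.1969]
[ 331  178  114   77 5452]
[[354.0, 179.0], [341.0, 236.0], [419.0, 252.0], [426.0, 193.0]]
[[0.6587913101250543, -0.03409682311201149], [0.48304786008602896, -0.02754212635432917], [0.47586865351292856, -0.22137465192576472], [0.6494562186577271, -0.22912395509465938]] [ 0.5668 -0.128 ]
[0.1759 0.194  0.1738 0.1953]
bar [[0.6142227490604675, -0.2791158590227361], [0.5083403303525716, -0.2709803267780048]] [ 0.5613 -0.275   0.026 ] 0.1061945077503504
stud tip [[0.5804 0.0162 0.015 ]]
```

View pics/sc0a.png

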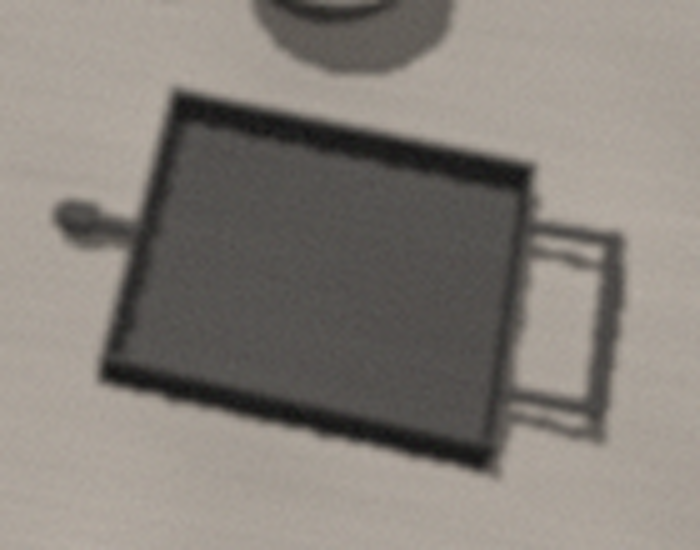

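The two views agree on the tray: centre about (0.570,-0.127), yaw 3.8° off +y. The guide tips are at (0.678,0.095) and (0.473,0.107). Next I'll move above them to get both in one wrist picture.

```bash
python3 -m handwheel '[[[0.05,-0.03,-0.03,0,0,0.1,0.04],[0.1,-0.057,-0.06,0,0,0.2,0.04],[0.15,-0.085,-0.08,0,0,0.3,0.04],[0.2,-0.114,-0.1,0,0,0.4,0.04],[0.25,-0.142,-0.1,0,0,0.48,0.04],[0.3,-0.17,-0.1,0,0,0.48,0.04],[0.35,-0.2,-0.1,0,0,0.48,0.04],[0.38,-0.216,-0.1,0,0,0.48,0.04]]]' 40; python3 - <<'E'
from h import *
o=manip.get_obs();print(o["position"],R.from_quat(o["ee_rot"]).as_matrix().round(3).tolist(),o["joint_pos"])
E
```

```text
clock: 1.15
position: [0.5138, -0.2184, 0.305]
ee_rot: [1.0, -0.031, 0.0, -0.0]
ft_force: [-0.5, 0.3, -0.4]
grip_width: 0.473
[ 0.51379958 -0.21841344  0.30502791] [[0.998, -0.063, 0.0], [-0.063, -0.998, 0.001], [0.0, -0.001, -1.0]] [ 0.60234254  0.169385   -0.32449619  1.46073983  0.05312435  1.52024926
 -1.35409732]
```

```bash
python3 -m handwheel '[[[0.03,-0.045,0,0,0,0,0.04],[0.06,-0.09,0,0,0,0,0.04],[0.09,-0.135,0,0,0,0,0.04],[0.115,-0.175,0,0,0,0,0.04],[0.115,-0.175,0,0,0,0,0.04],[0.115,-0.175,0,0,0,0,0.04]]]'; python3 - <<'E'
from h import *
o=manip.get_obs();print(o["position"],o["joint_velocities"].round(3))
a=manip.camera("wrist");cv2.imwrite("pics/w1.png",a);np.save("w1.npy",np.r_[o["position"],o["ee_rot"]])
cv2.imwrite("pics/t1.png",manip.camera("top"))
E
```

```text
clock: 1.9
position: [0.6386, -0.0553, 0.3047]
ee_rot: [0.999, -0.033, -0.0, 0.0]
ft_force: [-0.0, -0.6, 0.5]
grip_width: 0.469
[ 0.63855571 -0.05527786  0.30471486] [ 0.021 -0.016  0.011  0.004 -0.001  0.001  0.001]
```

View pics/w1.png

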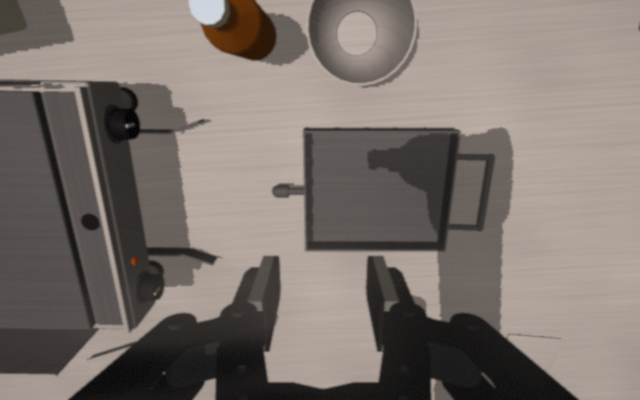

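```bash
python3 - <<'E'
import cv2
a=cv2.imread("pics/w1.png")
cv2.imwrite("pics/w1a.png",cv2.resize(a[100:280,110:240],None,fx=3.3*1,fy=3.3,interpolation=cv2.INTER_CUBIC))
cv2.imwrite("pics/w1b.png",cv2.resize(a[110:270,260:500],None,fx=3.3,fy=3.3,interpolation=cv2.INTER_CUBIC))
E
```

```text
(no output)
```

View pics/w1a.png

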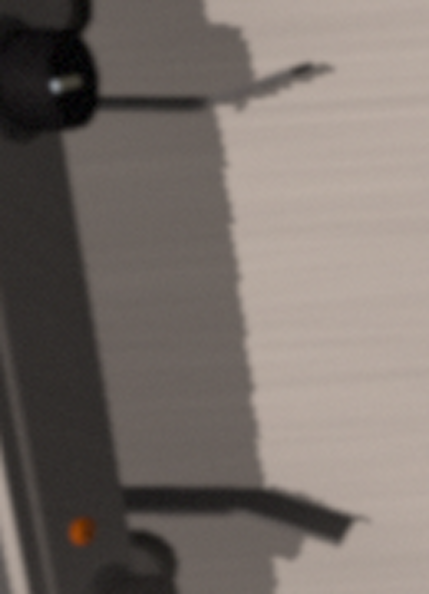

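View pics/w1b.png

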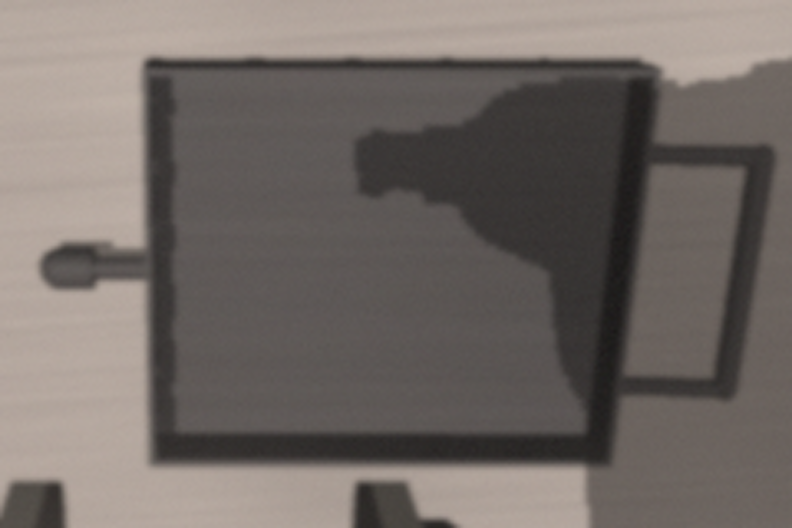

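```bash
python3 - <<'E'
from h import *
w=np.load("w1.npy");o=dict(position=w[:3],ee_rot=w[3:])
A=lambda L:np.array(L,float)/3.3+[110,100]-.35
B=lambda L:np.array(L,float)/3.3+[260,110]-.35
f=lambda uv,z:cast("wrist",uv,z,o)[:,:2].round(4)
print("low inner z0",f(A([[130,488],[262,489],[365,519]]),0).tolist())
print("low top outer?",f(A([[130,510],[245,510],[345,542]]),.024).tolist())
print("up inner top",f(A([[100,107],[205,108],[330,69]]),.024).tolist())
print("up tip base",f(A([[330,69]]),0).tolist())
print("rim TL TR BR BL",f(B([[148,68],[657,70],[608,462],[153,462]]),.03).tolist())
b=f(B([[761,150],[726,393]]),.026);print("bar",b.tolist(),b.mean(0),np.linalg.norm(b[1]-b[0]))
print("stud tip,neck",f(B([[41,268],[140,265]]),.015).tolist())
c,W=cam("wrist",o);print(W[:3,3])
E
```

```text
low inner z0 [[0.5014, 0.2168], [0.4969, 0.1565], [0.4784, 0.1119]]
low top outer? [[0.5021, 0.2052], [0.4987, 0.1549], [0.4801, 0.1138]]
up inner top [[0.6756, 0.1766], [0.6725, 0.136], [0.684, 0.085]]
up tip base [[0.682, 0.0928]]
rim TL TR BR BL [[0.6647, -0.0345], [0.651, -0.229], [0.4842, -0.2183], [0.4973, -0.0226]]
bar [[0.6161, -0.2736], [0.5115, -0.2683]] [ 0.5638  -0.27095] 0.10473418735064499
stud tip,neck [[0.583, 0.0182], [0.5816, -0.0234]]
[ 0.72269043 -0.06110193  0.47338143]
```

```bash
python3 - <<'E'
from h import *
w=np.load("w1.npy");o=dict(position=w[:3],ee_rot=w[3:])
t=lambda L:np.array(L)/4.8+[150,125]
an=lambda d:np.degrees(np.arctan2(-d[1],d[0])).round(2)
for z in(.1,.12,.14):
  P=cast("top",t([[600,112],[574,545]]),z)
  Q=cast("wrist",[[92,84],[131,327]],z,o)
  S=cast("scene",np.array([[430,38],[250,465]])/4.6+[190,120],z)
  for X in(P,Q,S): d=X[0]-X[1];print(z,np.linalg.norm(d).round(4),an(d),X[:,:2].mean(0).round(4))
a=cv2.imread("pics/w1.png");cv2.imwrite("pics/w1c.png",cv2.resize(a[70:340,0:180],None,fx=2.2,fy=2.2))
E
```

```text
0.1 0.2966 4.11 [0.5879 0.18  ]
0.1 0.3004 6.57 [0.5855 0.1908]
0.1 0.2969 4.18 [0.5939 0.1888]
0.12 0.2919 4.11 [0.5839 0.1774]
0.12 0.2843 6.57 [0.5929 0.1773]
0.12 0.2896 4.18 [0.5808 0.1824]
0.14 0.2872 4.11 [0.58   0.1747]
0.14 0.2682 6.57 [0.6002 0.1638]
0.14 0.2822 4.18 [0.5677 0.176 ]
```

View pics/w1c.png

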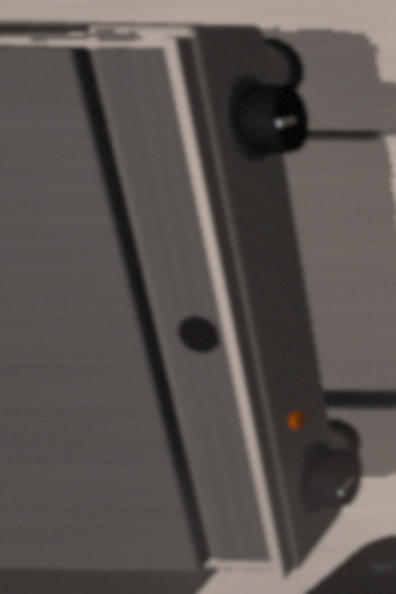

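The measurements agree: griddle yaw is about 4.1° and the mouth about (0.5845,0.178). The tray sits about 9 mm to the +x side of the guide axis, and the bar is at (0.563,-0.2715,0.026). I'll approach with the hand tilted back about 0.4 rad, so its body stays clear of the griddle front.

```bash
python3 -m handwheel '[[[-0.01,0.035,0.02,0.07,0,0,0.035],[-0.02,0.07,0.04,0.14,0,0,0.035],[-0.03,0.105,0.07,0.21,0,0,0.035],[-0.04,0.14,0.1,0.28,0,0,0.035],[-0.05,0.175,0.13,0.35,0,0,0.035],[-0.061,0.216,0.16,0.4,0,0,0.035],[-0.061,0.216,0.17,0.4,0,0,0.035],[-0.061,0.216,0.17,0.4,0,0,0.035]]]'; python3 - <<'E'
from h import *
o=manip.get_obs();print(o["position"],R.from_quat(o["ee_rot"]).as_matrix().round(4).tolist(),o["joint_pos"].round(2))
cv2.imwrite("pics/w2.png",manip.camera("wrist"));np.save("w2.npy",np.r_[o["position"],o["ee_rot"]])
E
```

```text
clock: 3.0
position: [0.5628, -0.2666, 0.1347]
ee_rot: [0.979, -0.033, 0.006, -0.199]
ft_force: [0.2, 0.4, 0.5]
grip_width: 0.41
[ 0.56281719 -0.26655492  0.13472178] [[0.9977, -0.0627, 0.0255], [-0.0677, -0.9187, 0.3891], [-0.0009, -0.3899, -0.9209]] [ 0.82  0.56 -0.36  1.38 -0.18  1.41 -1.1 ]
```

View pics/w2.png

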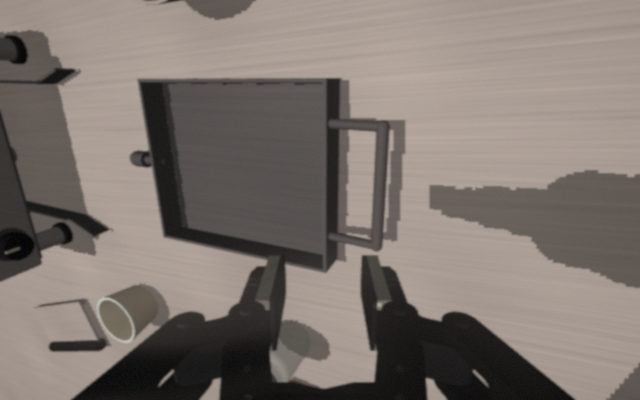

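```bash
python3 - <<'E'
from h import *
w=np.load("w2.npy");o=dict(position=w[:3],ee_rot=w[3:])
b=cast("wrist",[[382,128],[373,242]],.026,o);print(b,b.mean(0),np.linalg.norm(b[0]-b[1]))
print(cast("wrist",[[139,80],[341,80],[326,269],[165,236]],.03,o)[:,:2].round(4).tolist())
E
```

```text
[[ 0.61248107 -0.27326699  0.026     ]
 [ 0.51661259 -0.26432664  0.026     ]] [ 0.56454683 -0.26879682  0.026     ] 0.09628445057494292
[[0.6635, -0.0344], [0.6491, -0.2434], [0.486, -0.2204], [0.4971, -0.0237]]
```

```bash
python3 -m handwheel '[[[0,0.012,0.028,0,0,0,0.035],[0,0.024,0.056,0,0,0,0.035],[0,0.033,0.078,0,0,0,0.035],[0,0.039,0.092,0,0,0,0.035],[0,0.044,0.104,0,0,0,0.035],[0,0.047,0.111,0,0,0,0.035],[0,0.047,0.111,0,0,0,0.035]]]'; python3 - <<'E'
from h import *
o=manip.get_obs();print(o["position"],o["ft_force"])
cv2.imwrite("pics/w3.png",manip.camera("wrist"))
E
```

```text
clock: 3.92
position: [0.5636, -0.2662, 0.0145]
ee_rot: [0.98, -0.032, 0.007, -0.199]
ft_force: [0.3, -1.0, 0.8]
grip_width: 0.407
[ 0.56357596 -0.26620127  0.01453227] [ 0.31485095 -0.98785937  0.78066548]
```

View pics/w3.png

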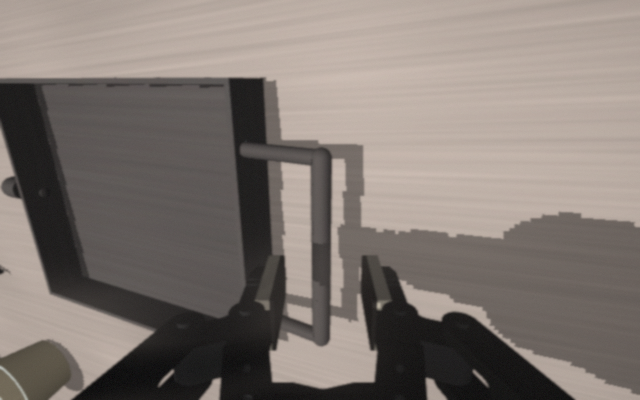

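```bash
python3 - <<'E'
from h import *
o=manip.get_obs()
b=cast("wrist",[[321,155],[320,340]],.026,o);print(b,b.mean(0))
M=R.from_quat(o["ee_rot"]).as_matrix();print(o["position"]-M[:,2]*.0127)
E
python3 -m handwheel '[[[0,0,0,0,0,0,0.02],[0,0,0,0,0,0,0.01],[0,0,0,0,0,0,0.0],[0,0,0,0,0,0,0.0],[0,0,0,0,0,0,0.0],[0,0,0,0,0,0,0.0]]]' 30
```

```text
[[ 0.61540186 -0.27392808  0.026     ]
 [ 0.51129136 -0.26618943  0.026     ]] [ 0.56334661 -0.27005875  0.026     ]
[ 0.56345924 -0.2712841   0.02665498]
clock: 4.72
position: [0.5636, -0.2662, 0.0146]
ee_rot: [0.98, -0.032, 0.007, -0.199]
ft_force: [0.3, 0.4, 0.4]
grip_width: 0.001
```

```bash
python3 - <<'E'
from h import *
print(manip.get_obs()["grip_width"])
cv2.imwrite("pics/w4.png",manip.camera("wrist"))
E
```

```text
0.0005893919417637333
```

View pics/w4.png

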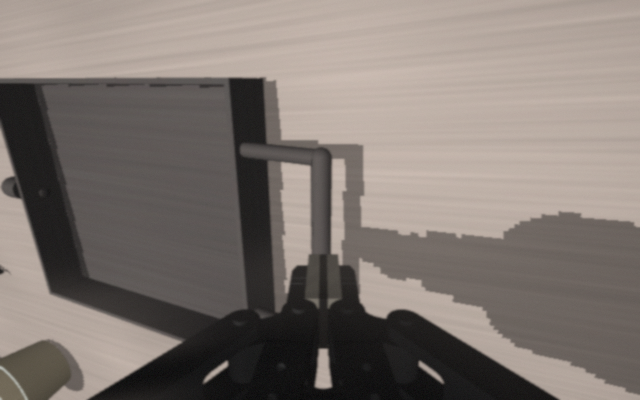

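```bash
python3 - <<'E'
from h import *
o=manip.get_obs()
M=R.from_quat(o["ee_rot"]).as_matrix();p=o["position"]
for k in(0,.0127,.0187,.03): print(k,proj("wrist",p-M[:,2]*k+0*M[:,0],o), proj("wrist",p-M[:,2]*k+.011*M[:,0],o))
print(p)
a=cv2.imread("pics/w4.png");cv2.imwrite("pics/w4a.png",cv2.resize(a[220:400,220:420],None,fx=3.3,fy=3.3))
cv2.imwrite("pics/s4.png",manip.camera("scene"))
E
```

```text
0 [[322.18428786 245.87061092]] [[322.16253924 227.09837616]]
0.0127 [[322.15071895 257.200553  ]] [[322.12674485 237.35181235]]
0.0187 [[322.13320516 263.1116809 ]] [[322.10803175 242.71224818]]
0.03 [[322.09682337 275.3910057 ]] [[322.06907452 253.87168928]]
[ 0.56358354 -0.26622683  0.01458821]
```

View pics/w4a.png

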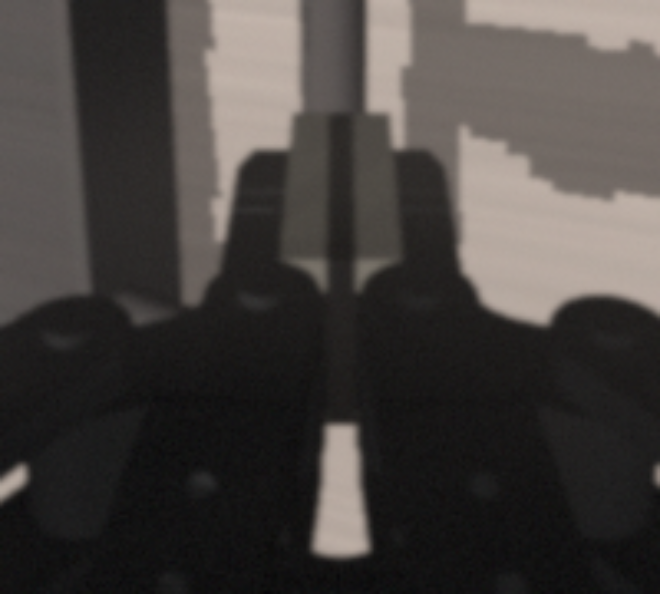

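View pics/s4.png

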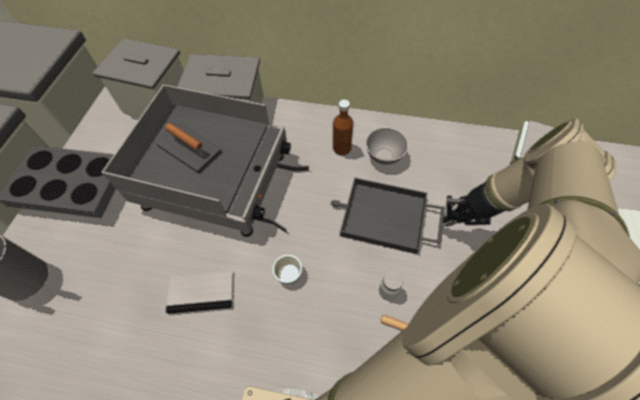

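The fingers shut at grip 0.0006 without catching the bar. The close-up shows the tips at v≈254 lying over the bar, about 25 mm behind where the TCP projects. The bar has not moved and the forces are about zero, so I'll open and descend further along the tool axis in small steps, watching the force.

```bash
python3 -m handwheel '[[[0,0,0,0,0,0,0.035],[0,0,0,0,0,0,0.035],[0,0,0,0,0,0,0.035],[0,0,0.003,0,0,0,0.035],[0,0,0.006,0,0,0,0.035],[0,0,0.009,0,0,0,0.035],[0,0,0.009,0,0,0,0.035]]]'; python3 - <<'E'
from h import *
o=manip.get_obs();print(o["ft_force"])
a=manip.camera("wrist");cv2.imwrite("pics/w5.png",cv2.resize(a[200:400,170:470],None,fx=2.6,fy=2.6))
E
```

```text
clock: 5.7
position: [0.5636, -0.2625, 0.0059]
ee_rot: [0.98, -0.032, 0.006, -0.199]
ft_force: [0.4, -0.0, 0.2]
grip_width: 0.407
[ 0.41767787 -0.03679414  0.22368503]
```

View pics/w5.png

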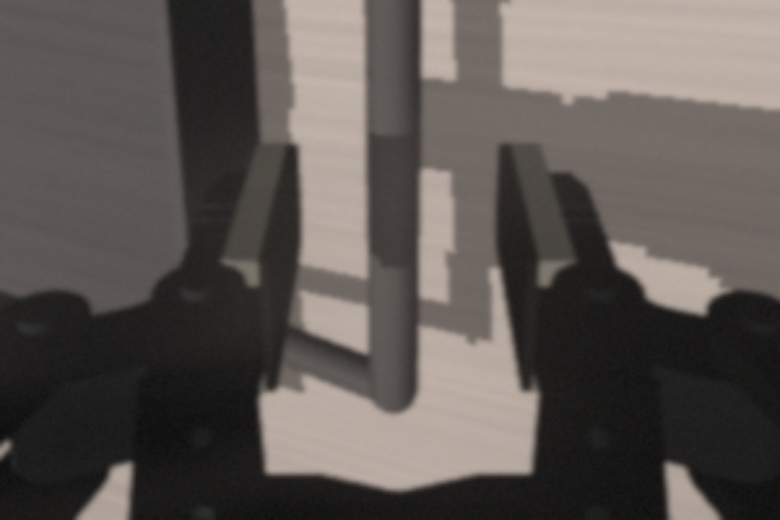

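```bash
python3 -m handwheel '[[[0,0,0.004,0,0,0,0.03],[0,0,0.008,0,0,0,0.03],[0,0,0.011,0,0,0,0.03],[0,0,0.014,0,0,0,0.03],[0,0,0.014,0,0,0,0.03]]]'; python3 - <<'E'
from h import *
o=manip.get_obs();print(o["ft_force"])
a=manip.camera("wrist");cv2.imwrite("pics/w6.png",cv2.resize(a[200:400,170:470],None,fx=2.6,fy=2.6))
E
```

```text
clock: 6.38
position: [0.564, -0.2571, -0.0069]
ee_rot: [0.98, -0.032, 0.006, -0.199]
ft_force: [0.0, 0.1, -0.3]
grip_width: 0.357
[ 0.01702074  0.11086397 -0.31543159]
```

View pics/w6.png

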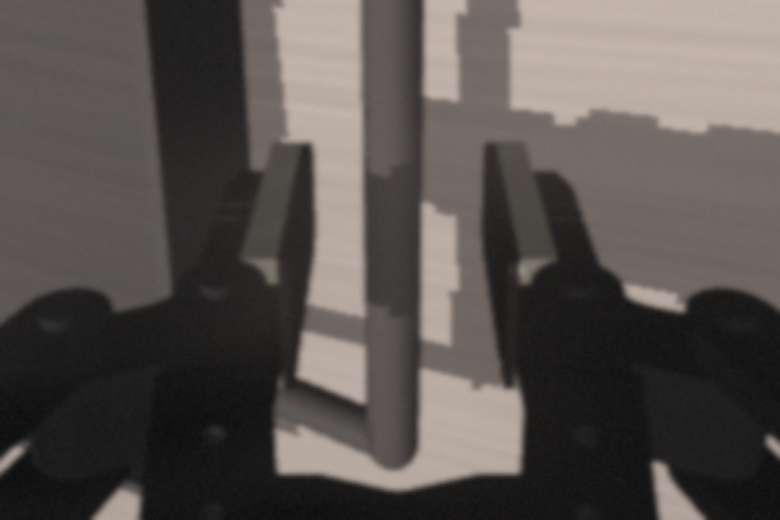

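The reported TCP is 7 mm below the worktop with no contact, so the real tips sit about 25 mm behind the reported TCP. I'll close now.

```bash
python3 -m handwheel '[[[0,0,0,0,0,0,0.02],[0,0,0,0,0,0,0.01],[0,0,0,0,0,0,0.004],[0,0,0,0,0,0,0.004],[0,0,0,0,0,0,0.004]]]' 40; python3 - <<'E'
from h import *
o=manip.get_obs();print(o["ft_force"])
a=manip.camera("wrist");cv2.imwrite("pics/w7.png",cv2.resize(a[200:400,170:470],None,fx=2.6,fy=2.6))
E
```

```text
clock: 7.05
position: [0.5645, -0.2566, -0.006]
ee_rot: [0.979, -0.032, 0.007, -0.199]
ft_force: [-0.9, 3.3, 5.0]
grip_width: 0.094
[-0.90321169  3.33451075  4.96582441]
```

View pics/w7.png

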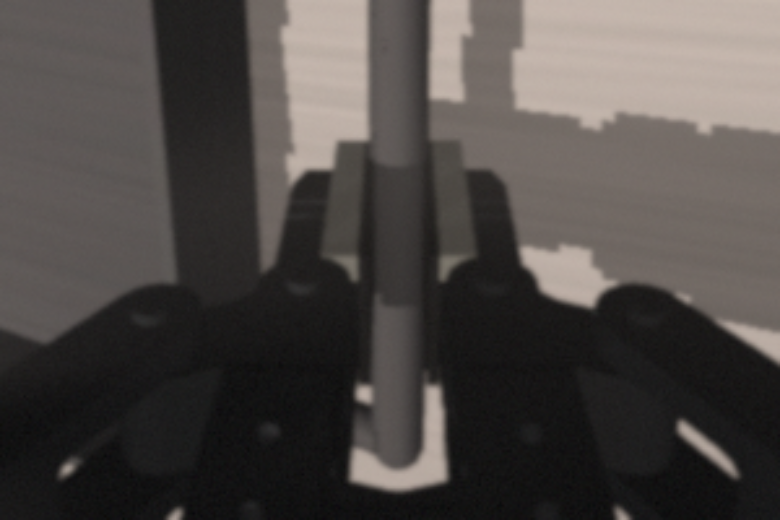

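```bash
python3 -m handwheel '[[[0,-0.0004,-0.0009,0,0,0,0.004],[0,-0.0004,-0.0009,0,0,0,0.004]]]' 40; python3 -m handwheel '[[[0,0,0,0,0,0,0.004],[0,0,0,0,0,0,0.004]]]' 40
```

```text
clock: 7.35
position: [0.564, -0.257, -0.006]
ee_rot: [0.979, -0.032, 0.006, -0.199]
ft_force: [-0.2, 3.8, -1.6]
grip_width: 0.093
clock: 7.6
position: [0.564, -0.2573, -0.0059]
ee_rot: [0.98, -0.032, 0.006, -0.199]
ft_force: [-0.6, 2.5, -4.2]
grip_width: 0.095
```

Gripped. Next I'll advance 80 mm while shifting 10.5 mm sideways onto the guide axis.

```bash
python3 -m handwheel '[[[-0.001,-0.0055,0.0028,0,0,0,0.004],[-0.003,-0.0165,0.0075,0,0,0,0.004],[-0.005,-0.0276,0.0122,0,0.001,0.002,0.004],[-0.007,-0.0387,0.0169,0,0.001,0.003,0.004],[-0.009,-0.0525,0.0227,0,0.002,0.0046,0.004],[-0.0105,-0.0645,0.0276,0,0.002,0.0046,0.004],[-0.0105,-0.0735,0.0314,0,0.002,0.0046,0.004],[-0.0105,-0.0735,0.0314,0,0.002,0.0046,0.004]]]' 40; python3 - <<'E'
from h import *
o=manip.get_obs();print(o["ft_force"],o["position"])
a=manip.camera("wrist");cv2.imwrite("pics/w8.png",a);np.save("w8.npy",np.r_[o["position"],o["ee_rot"]])
a=manip.camera("top");cv2.imwrite("pics/t8f.png",a);cv2.imwrite("pics/t8.png",cv2.resize(a[130:260,250:410],None,fx=5,fy=4.6))
E
```

```text
clock: 8.6
position: [0.5589, -0.1745, -0.006]
ee_rot: [0.979, -0.034, 0.007, -0.2]
ft_force: [0.6, 2.6, -1.8]
grip_width: 0.097
[ 0.5999005   2.63716919 -1.81248217] [ 0.55885034 -0.17446796 -0.00597484]
```

View pics/w8.png

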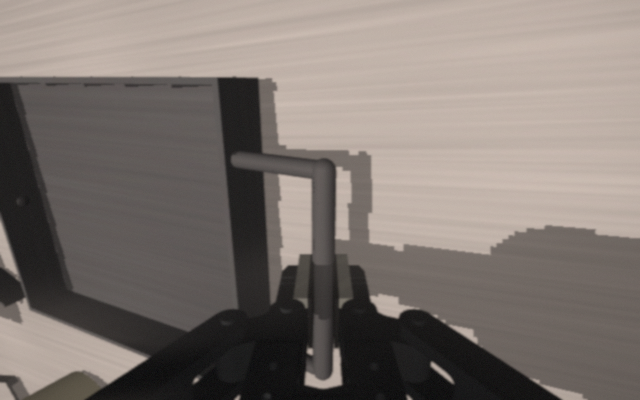

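View pics/t8.png

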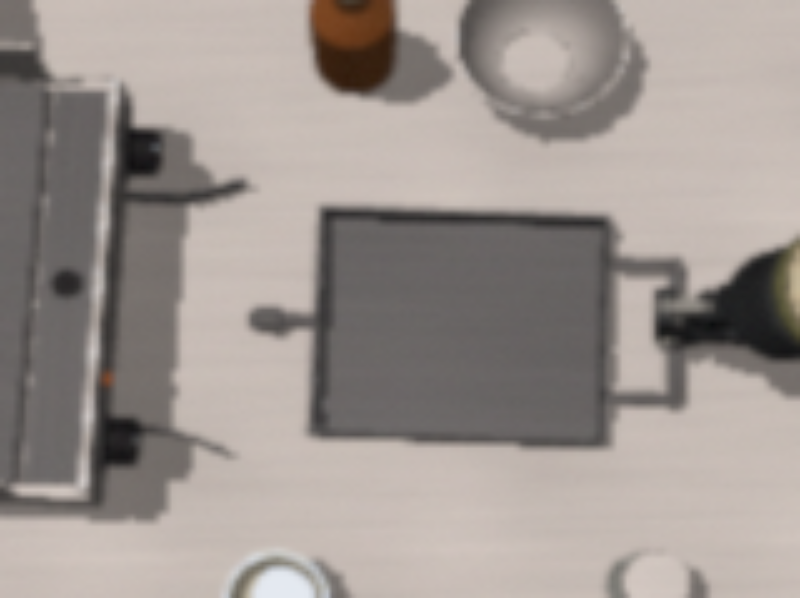

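```bash
python3 - <<'E'
from h import *
t=lambda L:np.array(L,float)/[5,4.6]+[250,130]-.4
G=cast("top",t([[247,184],[233,455]]),.024)[:,:2]
Rm=cast("top",t([[322,208],[610,219],[606,444],[312,433]]),.03)[:,:2]
st=cast("top",t([[250,320]]),.015)[0,:2]
b=cast("top",t([[682,265],[678,402]]),.026)[:,:2].mean(0)
print(G,G.mean(0));c=Rm.mean(0);print(Rm,c,st,b)
print("tray yaw",np.degrees(np.arctan2(*((Rm[0]+Rm[3]-Rm[1]-Rm[2])))),np.degrees(np.arctan2(*(st-b))))
for y in (3.7,4.15):
  f=np.array([np.sin(np.radians(y)),np.cos(np.radians(y))]);n=np.array([f[1],-f[0]])
  print(y,"lateral tray centre, stud, bar vs axis",[(p-G.mean(0))@n for p in(c,st,b)],"gap tips-front rim",(G.mean(0)-c)@f-.1)
E
```

```text
[[0.68053401 0.09682269]
 [0.47701717 0.11096997]] [0.57877559 0.10389633]
[[ 0.65877483  0.04549359]
 [ 0.64330652 -0.15024327]
 [ 0.47639601 -0.1389943 ]
 [ 0.49079626  0.05707631]] [ 0.56731841 -0.04666692] [0.57858642 0.09772745] [ 0.55686329 -0.1933792 ]
tray yaw 4.359384193006332 4.2676496239550135
3.7 lateral tray centre, stud, bar vs axis [np.float64(-0.0017171085971026594), np.float64(0.00020931747983265895), np.float64(-0.0026827510235953034)] gap tips-front rim 0.05098877460586851
4.15 lateral tray centre, stud, bar vs axis [np.float64(-0.0005312047663669085), np.float64(0.0002577557009516479), np.float64(-0.0003416564799727768)] gap tips-front rim 0.05099760375718615
```

```bash
python3 -m handwheel '[[[0,-0.0092,0.0039,0,0,0,0.004],[0,-0.0184,0.0078,0,0,0,0.004],[0,-0.0276,0.0117,0,0,0,0.004],[0,-0.0368,0.0156,0,0,0,0.004],[0,-0.046,0.0195,0,0,0,0.004],[0,-0.0552,0.0234,0,0,0,0.004],[0,-0.0644,0.0273,0,0,0,0.004],[0,-0.0736,0.0312,0,0,0,0.004]]]' 40; python3 - <<'E'
from h import *
o=manip.get_obs();print(o["ft_force"],o["position"],o["torque"])
a=manip.camera("top");cv2.imwrite("pics/t9.png",cv2.resize(a[130:260,230:390],None,fx=5,fy=4.6))
E
```

```text
clock: 9.7
position: [0.5647, -0.0965, -0.006]
ee_rot: [0.979, -0.035, 0.007, -0.198]
ft_force: [0.1, -3.5, -1.4]
grip_width: 0.093
[ 0.14321484 -3.52120595 -1.4105808 ] [ 0.56469985 -0.09649077 -0.00599865] [-1.29649671e+00  1.22325911e-01 -6.04033529e-04]
```

View pics/t9.png

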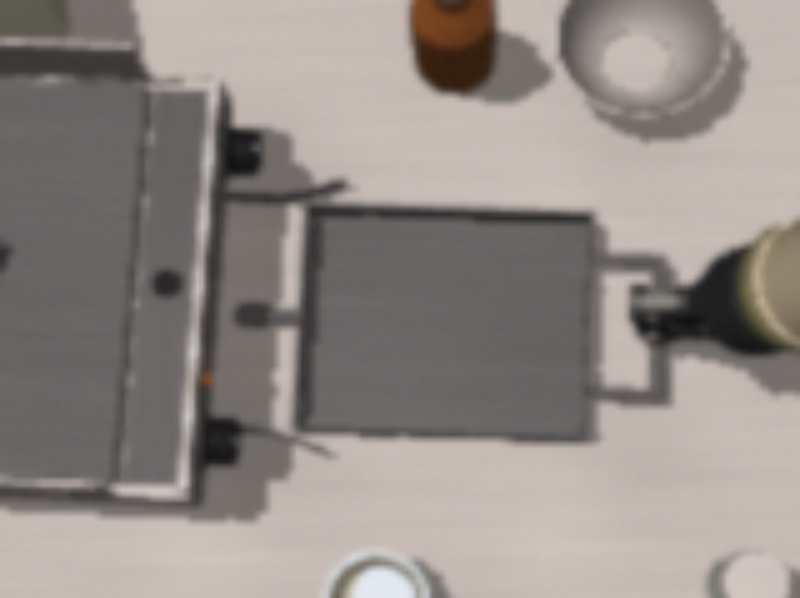

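```bash
python3 -m handwheel '[[[0,-0.0046,0.00195,0,0,0,0.004],[0,-0.0092,0.0039,0,0,0,0.004],[0,-0.0138,0.00585,0,0,0,0.004],[0,-0.0184,0.0078,0,0,0,0.004],[0,-0.023,0.00975,0,0,0,0.004],[0,-0.0276,0.0117,0,0,0,0.004]]]' 40;python3 -m handwheel '[[[0,-0.0046,0.00195,0,0,0,0.004],[0,-0.0092,0.0039,0,0,0,0.004],[0,-0.0138,0.00585,0,0,0,0.004],[0,-0.0184,0.0078,0,0,0,0.004]]]' 40; python3 - <<'E'
from h import *
o=manip.get_obs();print(o["ft_force"],o["position"],o["torque"])
a=manip.camera("top");cv2.imwrite("pics/t10.png",cv2.resize(a[130:260,230:390],None,fx=5,fy=4.6))
E
```

```text
clock: 10.5
position: [0.5669, -0.0669, -0.006]
ee_rot: [0.979, -0.035, 0.007, -0.199]
ft_force: [-0.3, -4.2, -1.8]
grip_width: 0.095
clock: 11.0
position: [0.5683, -0.047, -0.006]
ee_rot: [0.979, -0.035, 0.007, -0.198]
ft_force: [-0.3, -4.0, -0.2]
grip_width: 0.096
[-0.30328114 -3.9608387  -0.16171566] [ 0.56828736 -0.04703758 -0.00600207] [-1.22793549  0.00990577 -0.16011939]
```

View pics/t10.png

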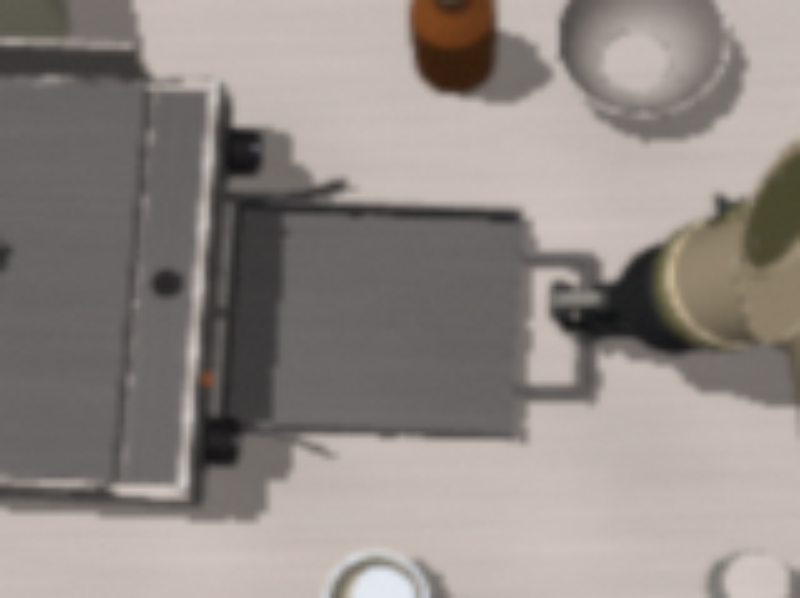

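```bash
python3 -m handwheel '[[[0,-0.0074,0.0031,0,0,0,0.004],[0,-0.0147,0.0062,0,0,0,0.004],[0,-0.0221,0.0094,0,0,0,0.004],[0,-0.0294,0.0125,0,0,0,0.004],[0,-0.0368,0.0156,0,0,0,0.004]]]' 40; python3 -m handwheel '[[[0,-0.0074,0.0031,0,0,0,0.004],[0,-0.0147,0.0062,0,0,0,0.004],[0,-0.0221,0.0094,0,0,0,0.004],[0,-0.0294,0.0125,0,0,0,0.004],[0,-0.0368,0.0156,0,0,0,0.004]]]' 40; python3 - <<'E'
from h import *
o=manip.get_obs();print(o["ft_force"],o["position"],o["torque"])
E
```

```text
clock: 11.68
position: [0.5712, -0.007, -0.006]
ee_rot: [0.979, -0.035, 0.007, -0.198]
ft_force: [1.0, -3.8, 0.3]
grip_width: 0.095
clock: 12.3
position: [0.5741, 0.0328, -0.006]
ee_rot: [0.979, -0.035, 0.007, -0.198]
ft_force: [0.1, -5.0, 0.3]
grip_width: 0.1
[ 0.09737513 -4.95338009  0.34188555] [ 0.57405685  0.03283229 -0.00603242] [-1.36391841 -0.08842665 -0.2412501 ]
```

```bash
python3 -m handwheel '[[[0,-0.0046,0.00195,0,0,0,0.004],[0,-0.0092,0.0039,0,0,0,0.004],[0,-0.0138,0.00585,0,0,0,0.004],[0,-0.0184,0.0078,0,0,0,0.004]]]' 40;python3 -m handwheel '[[[0,-0.0046,0.00195,0,0,0,0.004],[0,-0.0092,0.0039,0,0,0,0.004],[0,-0.0138,0.00585,0,0,0,0.004],[0,-0.0184,0.0078,0,0,0,0.004]]]' 40; python3 - <<'E'
from h import *
o=manip.get_obs();print(o["ft_force"],o["position"],o["torque"])
a=manip.camera("top");cv2.imwrite("pics/t11.png",cv2.resize(a[130:260,230:390],None,fx=5,fy=4.6))
cv2.imwrite("pics/w11.png",manip.camera("wrist"))
E
```

```text
clock: 12.8
position: [0.5756, 0.0524, -0.006]
ee_rot: [0.979, -0.035, 0.007, -0.198]
ft_force: [1.1, -4.8, 1.3]
grip_width: 0.094
clock: 13.3
position: [0.5772, 0.071, -0.0061]
ee_rot: [0.98, -0.035, 0.008, -0.198]
ft_force: [-2.6, -15.2, 8.0]
grip_width: 0.099
[ -2.57050034 -15.22501637   7.9717438 ] [ 0.57724411  0.07095847 -0.00606548] [-2.98383012  0.3020263  -0.09687255]
```

View pics/t11.png

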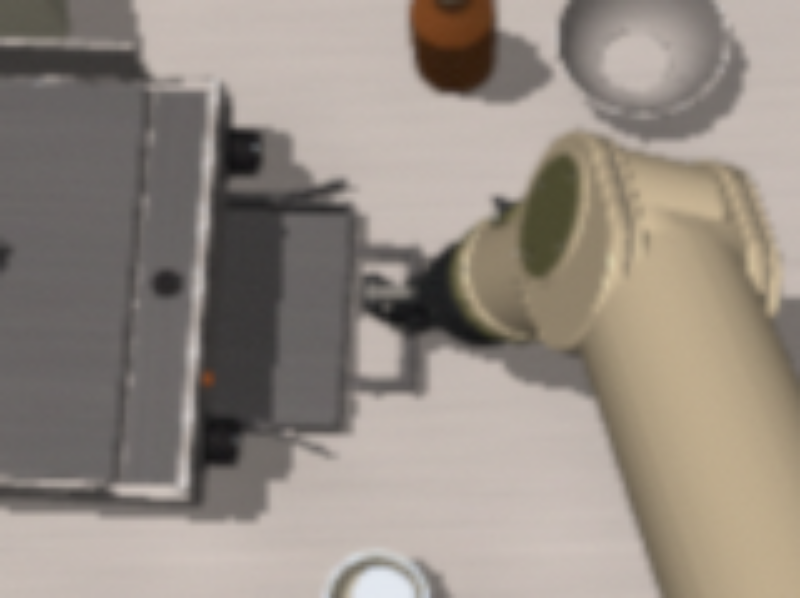

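View pics/w11.png

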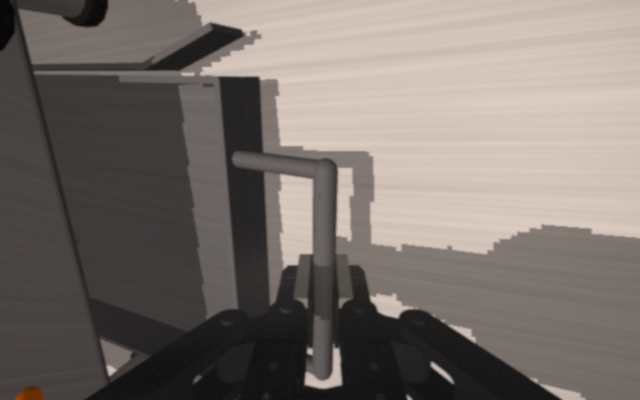

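Force is up to 15 N: the entry resistance expected from the catch, about 9 N plus drag. The tray is centred and the hand is clear of the front. I'll continue in small steps, easing the slight down-push.

```bash
python3 -m handwheel '[[[0,-0.001,-0.0002,0,0,0,0.004],[0,-0.0020,0.0003,0,0,0,0.004]]]' 40;python3 -m handwheel '[[[0,-0.0009,0.0004,0,0,0,0.004],[0,-0.0018,0.0008,0,0,0,0.004]]]' 40
```

```text
clock: 13.65
position: [0.5771, 0.0717, -0.006]
ee_rot: [0.98, -0.036, 0.007, -0.197]
ft_force: [-1.1, -14.2, 3.4]
grip_width: 0.099
clock: 13.9
position: [0.5773, 0.0736, -0.0061]
ee_rot: [0.98, -0.036, 0.007, -0.197]
ft_force: [0.6, -12.7, 2.1]
grip_width: 0.094
```

```bash
for i in 1 2 3; do :; done; python3 -m handwheel '[[[0,-0.0009,0.0004,0,0,0,0.004],[0,-0.0018,0.0008,0,0,0,0.004],[0,-0.0028,0.0012,0,0,0,0.004],[0,-0.0037,0.0016,0,0,0,0.004]]]' 40;python3 -m handwheel '[[[0,-0.0009,0.0004,0,0,0,0.004],[0,-0.0018,0.0008,0,0,0,0.004],[0,-0.0028,0.0012,0,0,0,0.004],[0,-0.0037,0.0016,0,0,0,0.004]]]' 40
```

```text
clock: 14.4
position: [0.5773, 0.079, -0.006]
ee_rot: [0.98, -0.036, 0.007, -0.198]
ft_force: [0.0, -7.5, 0.8]
grip_width: 0.095
clock: 14.9
position: [0.5777, 0.0841, -0.006]
ee_rot: [0.979, -0.035, 0.007, -0.198]
ft_force: [2.2, -5.0, -1.6]
grip_width: 0.096
```

```bash
python3 -m handwheel '[[[0,-0.0009,0.0004,0,0,0,0.004],[0,-0.0018,0.0008,0,0,0,0.004],[0,-0.0028,0.0012,0,0,0,0.004],[0,-0.0037,0.0016,0,0,0,0.004]]]' 40;python3 -m handwheel '[[[0,-0.0009,0.0004,0,0,0,0.004],[0,-0.0018,0.0008,0,0,0,0.004],[0,-0.0028,0.0012,0,0,0,0.004],[0,-0.0037,0.0016,0,0,0,0.004]]]' 40;python3 -m handwheel '[[[0,-0.0009,0.0004,0,0,0,0.004],[0,-0.0018,0.0008,0,0,0,0.004],[0,-0.0028,0.0012,0,0,0,0.004]]]' 40; python3 - <<'E'
from h import *
a=manip.camera("wrist");cv2.imwrite("pics/w12.png",a)
E
```

```text
clock: 15.4
position: [0.578, 0.088, -0.006]
ee_rot: [0.979, -0.035, 0.007, -0.198]
ft_force: [1.3, -6.3, -0.2]
grip_width: 0.094
clock: 15.9
position: [0.5784, 0.0919, -0.006]
ee_rot: [0.979, -0.035, 0.007, -0.198]
ft_force: [1.0, -6.6, -0.4]
grip_width: 0.09
clock: 16.27
position: [0.5786, 0.0949, -0.006]
ee_rot: [0.979, -0.035, 0.007, -0.198]
ft_force: [1.7, -6.0, -1.4]
grip_width: 0.099
```

View pics/w12.png

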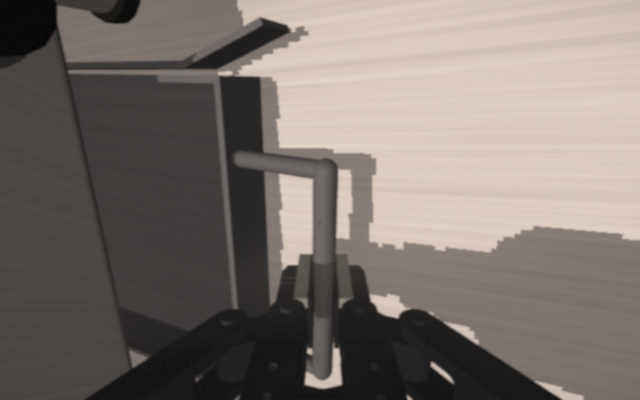

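Still running free at about 6 N drag. The hand is clear of the front panel.

```bash
python3 -m handwheel '[[[0,-0.0009,0.0004,0,0,0,0.004],[0,-0.0018,0.0008,0,0,0,0.004]]]' 40;python3 -m handwheel '[[[0,-0.0009,0.0004,0,0,0,0.004],[0,-0.0018,0.0008,0,0,0,0.004]]]' 40;python3 -m handwheel '[[[0,-0.0009,0.0004,0,0,0,0.004],[0,-0.0018,0.0008,0,0,0,0.004]]]' 40
```

```text
clock: 16.58
position: [0.5788, 0.0973, -0.006]
ee_rot: [0.979, -0.035, 0.007, -0.198]
ft_force: [3.3, -2.6, -2.6]
grip_width: 0.094
clock: 16.82
position: [0.5792, 0.1011, -0.0055]
ee_rot: [0.979, -0.034, 0.008, -0.199]
ft_force: [4.5, -0.2, -3.0]
grip_width: 0.099
clock: 17.08
position: [0.5792, 0.1014, -0.0059]
ee_rot: [0.979, -0.035, 0.007, -0.199]
ft_force: [4.1, -4.5, -2.9]
grip_width: 0.099
```

The snap-over shows as a force drop to about 0 and a jump forward. I'll press on gently to the stop.

```bash
python3 -m handwheel '[[[0.0003,-0.0009,0.0004,0,0,0,0.004],[0.0003,-0.0009,0.0004,0,0,0,0.004]]]' 40;python3 -m handwheel '[[[0,-0.0007,0.0003,0,0,0,0.004],[0,-0.0007,0.0003,0,0,0,0.004]]]' 40
```

```text
clock: 17.32
position: [0.5792, 0.1016, -0.006]
ee_rot: [0.98, -0.035, 0.007, -0.198]
ft_force: [2.2, -5.0, -0.5]
grip_width: 0.094
clock: 17.58
position: [0.5793, 0.102, -0.006]
ee_rot: [0.98, -0.035, 0.007, -0.198]
ft_force: [2.3, -6.0, 0.6]
grip_width: 0.099
```

```bash
python3 -m handwheel '[[[0,-0.0007,0.0003,0,0,0,0.004],[0,-0.0007,0.0003,0,0,0,0.004]]]' 40;python3 -m handwheel '[[[0,-0.0007,0.0003,0,0,0,0.004],[0,-0.0007,0.0003,0,0,0,0.004]]]' 40; python3 -m handwheel '[[[0,-0.0007,0.0003,0,0,0,0.004],[0,-0.0007,0.0003,0,0,0,0.004]]]' 40
```

```text
clock: 17.82
position: [0.5793, 0.1027, -0.006]
ee_rot: [0.98, -0.035, 0.007, -0.198]
ft_force: [1.7, -6.7, 1.7]
grip_width: 0.095
clock: 18.08
position: [0.5794, 0.1034, -0.006]
ee_rot: [0.98, -0.035, 0.007, -0.198]
ft_force: [2.0, -6.7, 1.0]
grip_width: 0.099
clock: 18.32
position: [0.5795, 0.1034, -0.006]
ee_rot: [0.98, -0.036, 0.007, -0.198]
ft_force: [-0.4, -9.2, 3.2]
grip_width: 0.093
```

```bash
python3 -m handwheel '[[[0,-0.0006,0.0002,0,0,0,0.004],[0,-0.0006,0.0002,0,0,0,0.004]]]' 40; python3 -m handwheel '[[[0,-0.0006,0.0001,0,0,0,0.004],[0,-0.0006,0.0001,0,0,0,0.004]]]' 40
```

```text
clock: 18.58
position: [0.5795, 0.1034, -0.0061]
ee_rot: [0.98, -0.036, 0.007, -0.197]
ft_force: [-0.4, -11.4, 4.5]
grip_width: 0.097
clock: 18.82
position: [0.5795, 0.1035, -0.006]
ee_rot: [0.98, -0.036, 0.007, -0.197]
ft_force: [-1.1, -12.6, 4.9]
grip_width: 0.096
```

```bash
python3 -m handwheel '[[[0,-0.0007,0.0001,0,0,0,0.004],[0,-0.0007,0.0001,0,0,0,0.004]]]' 40; python3 -m handwheel '[[[0,0.0012,-0.0007,0,0,0,0.004],[0,0.0018,-0.001,0,0,0,0.004],[0,0.0018,-0.001,0,0,0,0.004]]]' 40
```

```text
clock: 19.08
position: [0.5796, 0.1035, -0.006]
ee_rot: [0.98, -0.036, 0.007, -0.197]
ft_force: [-0.0, -14.0, 3.6]
grip_width: 0.094
clock: 19.45
position: [0.5794, 0.1034, -0.0059]
ee_rot: [0.98, -0.036, 0.007, -0.198]
ft_force: [3.3, -6.6, -2.9]
grip_width: 0.092
```

The hard stop is at TCP y=0.1035: force rose to 14 N with no movement. Now I'll release.

```bash
python3 -m handwheel '[[[0,0.0012,-0.0005,0,0,0,0.004],[0,0.0012,-0.0005,0,0,0,0.015],[0,0.0012,-0.0005,0,0,0,0.03],[0,0.0012,-0.0005,0,0,0,0.03],[0,0.0012,-0.0005,0,0,0,0.03]]]' 40;  python3 - <<'E'
from h import *
o=manip.get_obs();print(o["ft_force"],o["position"])
a=manip.camera("wrist");cv2.imwrite("pics/w13.png",a);np.save("w13.npy",np.r_[o["position"],o["ee_rot"]])
E
```

```text
clock: 20.08
position: [0.5792, 0.104, -0.0054]
ee_rot: [0.979, -0.035, 0.007, -0.199]
ft_force: [-0.7, 0.3, -0.1]
grip_width: 0.349
[-0.71953368  0.26421025 -0.08827849] [ 0.57915918  0.10404244 -0.00537426]
```

View pics/w13.png

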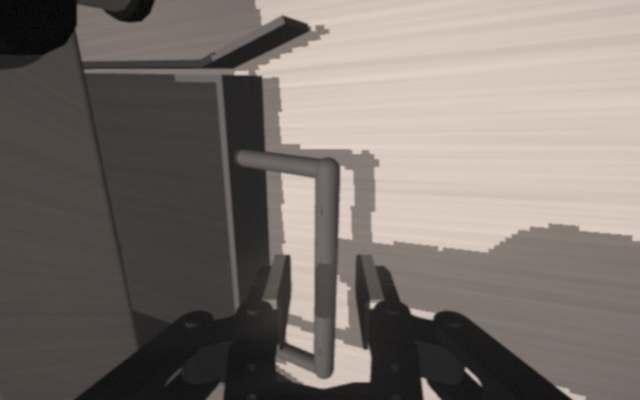

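```bash
python3 -m handwheel '[[[0,0,-0.006,0,0,0,0.03],[0,0,-0.018,0,0,0,0.03],[0,0,-0.035,0,0,0,0.03],[0,0,-0.055,0,0,0,0.03],[0,0,-0.08,0,0,0,0.03],[0,0.02,-0.11,0,0,0,0.03],[0,0.06,-0.14,0,0,0,0.03],[0,0.1,-0.16,0,0,0,0.03]]]' 40; python3 -m handwheel '[[[0,0.05,-0.01,0,0,0,0.03],[0,0.1,-0.02,0,0,0,0.03],[0,0.15,-0.03,0,0,0,0.03],[0,0.15,-0.03,0,0,0,0.03],[0,0.15,-0.03,0,0,0,0.03]]]'; python3 - <<'E'
from h import *
o=manip.get_obs();print(o["position"],o["ft_force"])
a=manip.camera("top");cv2.imwrite("pics/t14.png",cv2.resize(a[80:320,60:480],None,fx=1.9,fy=1.9))
cv2.imwrite("pics/t14b.png",cv2.resize(a[130:260,230:390],None,fx=5,fy=4.6))
cv2.imwrite("pics/w14.png",manip.camera("wrist"));np.save("w14.npy",np.r_[o["position"],o["ee_rot"]])
E
```

```text
clock: 21.12
position: [0.5688, -0.0525, 0.1054]
ee_rot: [0.98, -0.035, 0.009, -0.198]
ft_force: [-0.5, 0.1, -0.5]
grip_width: 0.353
clock: 21.75
position: [0.5579, -0.1994, 0.0732]
ee_rot: [0.979, -0.035, 0.008, -0.199]
ft_force: [0.6, 0.4, 0.3]
grip_width: 0.352
[ 0.55791071 -0.19938243  0.0732135 ] [0.59526352 0.439204   0.25819759]
```

View pics/t14.png

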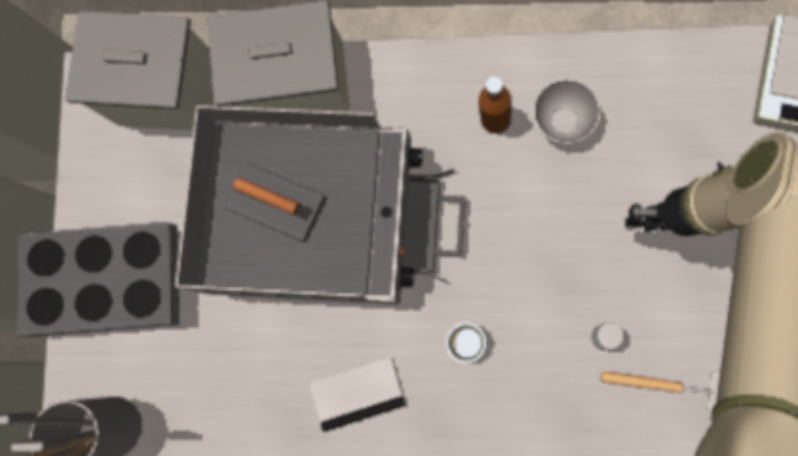

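View pics/w14.png

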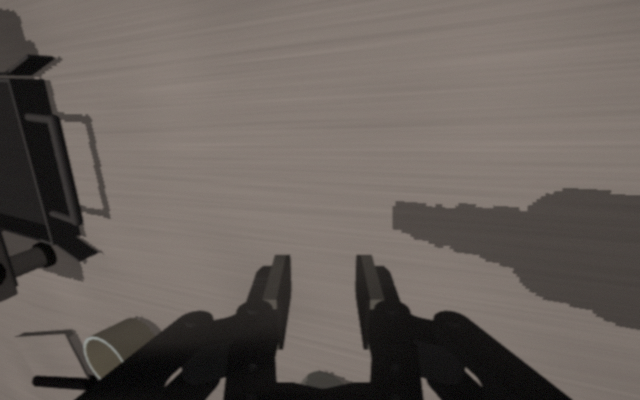

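View pics/t14b.png

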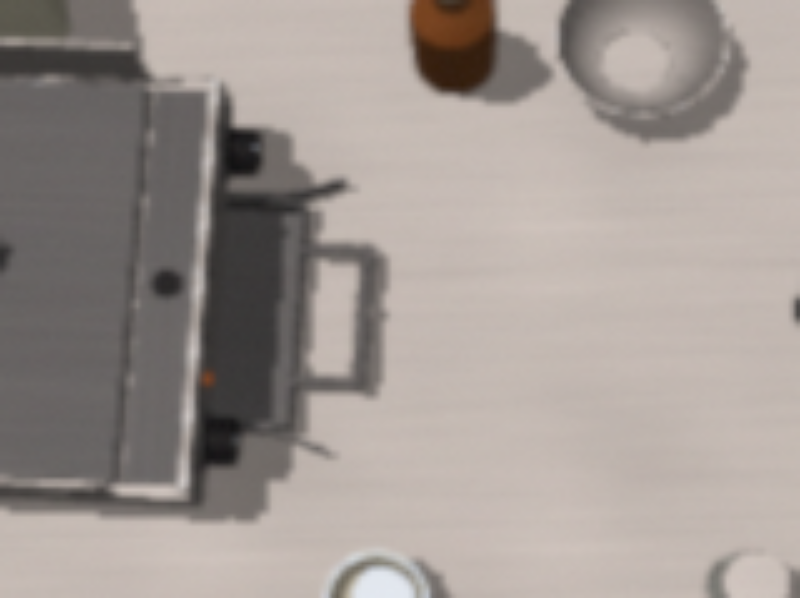

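```bash
python3 - <<'E'
from h import *
t=lambda L:np.array(L,float)/[5,4.6]+[230,130]-.4
print(cast("top",t([[370,248],[366,388]]),.026))
print(cast("top",t([[303,212],[291,430]]),.03))
a=cv2.cvtColor(cv2.imread("pics/top0.png"),6).astype(int);b=cv2.cvtColor(manip.camera("top"),6).astype(int)
d=(abs(a-b)>35).astype(np.uint8);n,l,s,c=cv2.connectedComponentsWithStats(d)
print([x.tolist() for x in s[1:] if x[4]>15])
print(manip.get_obs()["clock"],manip.get_obs()["joint_velocities"].round(3))
E
```

```text
[[0.63053236 0.08206527 0.026     ]
 [0.52551292 0.08738771 0.026     ]]
[[0.65868817 0.12713035 0.03      ]
 [0.49564594 0.13842079 0.03      ]]
[[323, 149, 317, 251, 22630], [473, 153, 5, 27, 50], [480, 159, 15, 12, 27], [273, 174, 35, 51, 1160], [498, 181, 5, 8, 17], [343, 349, 15, 5, 37], [360, 351, 11, 7, 46], [415, 359, 13, 32, 52], [357, 365, 30, 17, 224], [321, 366, 19, 25, 170], [329, 371, 22, 26, 202], [301, 374, 21, 26, 265], [359, 384, 25, 16, 250], [336, 386, 20, 14, 135], [399, 396, 17, 4, 34]]
21.9 [-0.003  0.002  0.006 -0.001  0.003 -0.    -0.001]
```

The bar measures y≈0.085 from the top camera. That camera read 4 mm low on the bar earlier, so it fits the expected 0.089 and the tray has stayed home. The image difference shows changes only at the tray, the arm and its shadow.

```bash
python3 -c "
from workcell import manip
print(manip.hand_in())"
```

```text
the job is handed in; nothing more can be done
None
```

I slid the tray in stud end first between the guides, pressed it home, let go, drew clear and handed the job in at about 22 s.

- **Catch and stop:** The catch resisted with about 13–15 N in total, ran free, then snapped over with the force dropping to near zero and the tray jumping forward. The hard stop followed about 34 mm after the resistance began. There the force rose to 14 N with no further movement, staying under 20 N.
- **After release:** The top camera put the handle bar at y ≈ 0.085. That camera had read about 4 mm low on the bar earlier, so this agrees with the 0.089 expected with the tray at the stop. Comparing top pictures from before and after showed changes only at the tray, the arm and its shadow, so I saw no bystander moved. The hand ended well clear, with no contact force.
- **First grasp missed:** The fingertips lay about 25 mm short of the reported TCP, so they closed above the bar without moving it. I found this in the wrist picture and went lower.
- **Not checked:** I did not tug the tray to test the catch, and I could not read the roller positions. That it is held rests on the force signs and the final picture.

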